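Tug-test three tool cases and snap shut any that is not caught

TASK

The three black tool cases on the bench all look shut, but some of their spring catches may not have engaged. Going from the robot's left to its right, tug each lid upwards by its orange handle until it either comes up freely by a couple of centimetres or resists a firm pull of about 10 to 12 N, never wrenching a catch that holds, and press every lid that comes up back down until its catch snaps home. Leave all three lids fully shut and let go, and do not disturb the other things on the bench.

Things in the scene. Friction and masses are not known exactly. Their poses are not given: they have to be found in the camera images.
- left_case: The left tool case, fixed to the bench: black box 160 mm front to back, 150 wide, 84 high with its lid; origin under its centre, x from front to back (hinge side), z up. The hinge axis is parallel to y at x +80, z +70 mm. A steel catch housing sticks out 26 mm at the front, towards the robot, under an orange lip of the lid. Whether the catch is engaged cannot be seen.
- left_handle (a point): Middle of the left lid's orange handle bar: a freely turning sleeve, 14 mm thick, 64 long, along the case's y, on 10 mm posts at its ends (54 mm clear between, 23 mm clear under it). With the lid shut: 114 mm above the bench, 30 above the lid top, 120 mm in front of the hinge axis and 44 above it. Axes with the lid shut as the case's (x to the back, y along the bar, z up); they turn with the lid.
- left_lid (a joint): Hinge angle of the left lid (rad), 0 = shut, grows as it opens; 0.3 kg, falls back by itself. Starts at 0, caught or not. Caught: it gives springily when pulled at the handle, to 0.055 rad at about 8 to 9 N and 0.08 at 12 N. Not caught: comes up with its weight only (2 to 3 N); let down it rests ajar at about 0.045 until pushed with some 5 to 8 N at the handle, snaps to 0 and then holds.
- left_give (a joint): Stretch of the rubber mount of the left catch (m), hidden under the lid's front lip: 0 when slack, about 0.014 when a caught lid is pulled with 12 N at its handle; above 0.022 (about 18 N) the catch is being wrenched. Stays near 0 on a lid that is not caught.
- middle_case: The middle tool case, fixed to the bench: black box 160 mm front to back, 150 wide, 84 high with its lid; origin under its centre, x from front to back (hinge side), z up. The hinge axis is parallel to y at x +80, z +70 mm. A steel catch housing sticks out 26 mm at the front, towards the robot, under an orange lip of the lid. Whether the catch is engaged cannot be seen.
- middle_handle (a point): Middle of the middle lid's orange handle bar: a freely turning sleeve, 14 mm thick, 64 long, along the case's y, on 10 mm posts at its ends (54 mm clear between, 23 mm clear under it). With the lid shut: 114 mm above the bench, 30 above the lid top, 120 mm in front of the hinge axis and 44 above it. Axes with the lid shut as the case's (x to the back, y along the bar, z up); they turn with the lid.
- middle_lid (a joint): Hinge angle of the middle lid (rad), 0 = shut, grows as it opens; 0.3 kg, falls back by itself. Starts at 0, caught or not. Caught: it gives springily when pulled at the handle, to 0.055 rad at about 8 to 9 N and 0.08 at 12 N. Not caught: comes up with its weight only (2 to 3 N); let down it rests ajar at about 0.045 until pushed with some 5 to 8 N at the handle, snaps to 0 and then holds.
- middle_give (a joint): Stretch of the rubber mount of the middle catch (m), hidden under the lid's front lip: 0 when slack, about 0.014 when a caught lid is pulled with 12 N at its handle; above 0.022 (about 18 N) the catch is being wrenched. Stays near 0 on a lid that is not caught.
- right_case: The right tool case, fixed to the bench: black box 160 mm front to back, 150 wide, 84 high with its lid; origin under its centre, x from front to back (hinge side), z up. The hinge axis is parallel to y at x +80, z +70 mm. A steel catch housing sticks out 26 mm at the front, towards the robot, under an orange lip of the lid. Whether the catch is engaged cannot be seen.
- right_handle (a point): Middle of the right lid's orange handle bar: a freely turning sleeve, 14 mm thick, 64 long, along the case's y, on 10 mm posts at its ends (54 mm clear between, 23 mm clear under it). With the lid shut: 114 mm above the bench, 30 above the lid top, 120 mm in front of the hinge axis and 44 above it. Axes with the lid shut as the case's (x to the back, y along the bar, z up); they turn with the lid.
- right_lid (a joint): Hinge angle of the right lid (rad), 0 = shut, grows as it opens; 0.3 kg, falls back by itself. Starts at 0, caught or not. Caught: it gives springily when pulled at the handle, to 0.055 rad at about 8 to 9 N and 0.08 at 12 N. Not caught: comes up with its weight only (2 to 3 N); let down it rests ajar at about 0.045 until pushed with some 5 to 8 N at the handle, snaps to 0 and then holds.
- right_give (a joint): Stretch of the rubber mount of the right catch (m), hidden under the lid's front lip: 0 when slack, about 0.014 when a caught lid is pulled with 12 N at its handle; above 0.022 (about 18 N) the catch is being wrenched. Stays near 0 on a lid that is not caught.
- blank: A flat steel knife blank, about 215 mm long, 32 mm wide, 5 mm thick; origin under its wide part. Not part of the job; leave it.
- sleeve: A brown abrasive sleeve standing on end, 48 mm across, 50 mm tall; origin at the centre of its foot. Not part of the job; leave it.
- driver: A screwdriver lying on the bench; origin under its middle. Not part of the job; leave it.
Things that resemble listed ones, but are neither listed nor needed, are in the scene too. Leave any pink or turquoise look-alike of the left_case alone.

How it is judged (in metres and radians):
On the way, in this order (a step that is already met when the one before it is completed fails the run):
1. the left lid has been tugged: raised past 0.055 rad, either coming up freely or against its catch (value of joint left_lid above 0.055 rad), for 0.1 s.
2. the middle lid has been tugged: raised past 0.055 rad, either coming up freely or against its catch (value of joint middle_lid above 0.055 rad), for 0.1 s.
3. the right lid has been tugged: raised past 0.055 rad, either coming up freely or against its catch (value of joint right_lid above 0.055 rad), for 0.1 s.
At the end, for the whole second after the job is handed in: all three lids shut (below 0.02 rad; a lid that came up and was not snapped rests ajar at about 0.045 rad) and still (value of joint each of left_lid, middle_lid, right_lid below 0.02 rad and velocity of joint each of left_lid, middle_lid, right_lid below 0.05 rad/s); the robot touches nothing.
It fails at once if the left catch is wrenched: a lid that holds is pulled so hard that its mount stretches past 22 mm (about 18 N at the handle) (value of joint left_give above 0.022 m).
It fails at once if the middle catch is wrenched: a lid that holds is pulled so hard that its mount stretches past 22 mm (about 18 N at the handle) (value of joint middle_give above 0.022 m).
It fails at once if the right catch is wrenched: a lid that holds is pulled so hard that its mount stretches past 22 mm (about 18 N at the handle) (value of joint right_give above 0.022 m).
It fails at once if a bystander is moved by more than 30 mm (distance of any of blank, sleeve, driver from where it was at the start of the episode above 0.03 m).
It also fails if it takes over 51 s, if anything falls off the work surface, if the arm or the gripper's body presses on something with over 40 N, if the wrist force passes 120 N, or if a joint passes its speed limit or range.

ROBOT

A 6-joint arm with a two-finger parallel gripper is mounted at the origin on the work surface. World frame = base frame: x ahead of the robot, y to its left, z up, the work surface at z = 0. Lengths are in m, angles in degrees, forces in N, time in s.
With the tool pointing down it reaches from about 0.25 to 0.725 m from the base axis. Payload 9.7 kg.
Tool frame: the origin (TCP) lies between the finger pads; the fingertips stand 17 mm ahead of it and the grasp point (between the pads) lies 2 mm behind it; z points along the fingers, y is the direction in which the jaws open and shut (so a half turn about z gives the same grasp; the last joint's range is limited). The gripper opens to 85 mm and grips with 20 to 120 N. Pads are 22 mm wide; open, the fingers measure 114 mm over their backs; the gripper's body (76 mm by 85 mm) begins 54 mm behind the grasp point. The pads swing forward as they close: fully open they stand 13 mm farther back than shut.
Start: joints at [-70.187, 4.979, 10.078, 95.1, 0, 90], TCP at [0.186, -0.517, 0.248] pointing down, gripper open.
Joint ranges: [-179.16, 179.16], [-48.56, 103.87], [-65.8, 70.77], [-126.05, 130.52], [-82.76, 87.17], [-180, 180]. Speed limits (degrees/s): [127.2, 127.2, 147.25, 180, 180, 180].

INTERFACE

Orientations are given as [roll, pitch, yaw] about the fixed x, y, z axes, in that order (R = Rz(yaw) Ry(pitch) Rx(roll)).
In Python, from workcell import monitor, cams, order gives the robot as it stands. The module is installed in compiled form; this text tells all that it offers.
- The arm moves only by the shell command python3 -m handwheel 'ROWS' [OPENING] [FORCE]. ROWS is JSON, a list of rows, each a list of 6 numbers: the shift along the tool's x, y, z in m, then the turn, a rotation vector about the tool's x, y, z in degrees. In form: [[tx, ty, tz, wx, wy, wz], ...]. A call has exactly 8 rows; each row shifts and turns the commanded pose from where the row before left it, along the tool's axes as they then stand; what a row does not reach is not made up. A row lasts 1/12 s, in which the tool goes at most 41.7 mm and 7.16 degrees, less where a joint would pass 70% of its speed; a pose out of reach is approached as far as the arm can. A call is refused whole if a number of a shift passes 0.0417 or a number of a turn 7.16, either way. A call with a gripper value outside its range is refused whole. OPENING is the opening, from -1 (shut) to 1 (fully open), set as the call begins (- or left out, the last holds). The fingers move at their own pace and stop on an object; FORCE is the grip in N (left out, the last holds). Time passes only in rows, so rows that do not move let the fingers close, or fill a call up. It gives the time, the measured TCP pose, the force and the opening at its end, in the units of the state.
- monitor.get_obs(): the state, without advancing time (a new reading comes with each control period).
- cams.camera(name): name is "side" or "top" or "wrist"; returns a dict with "img" (384x512x3 uint8, red, green, blue), "depth" (384x512 float32, m along the optical axis (not along the pixel's ray), 0 where there is no reading), "fx", "fy", "cx", "cy" (pixels), "rvec" (rotation vector, rad) and "tvec" (3), from world to camera coordinates, as OpenCV has them; the wrist camera has in their place "tool_from_camera" (4x4, takes a point from camera to tool coordinates, whose origin is the TCP and whose axes are the flange's). Camera axes: x right, y down, z forward; pixel columns grow to the right and rows downward; lengths in m; the calibration is good to about 2 mm. A picture is of the moment at which its call begins: read the wrist's pose just before it.
- order.job_done(): hands the job in, once; it reports no verdict.
The state is a dict: "time": time; "q": joint angles; "qd": joint speeds; "joint_efforts": joint torques, N m; "ee_pos": TCP position; "tcp_rot": TCP orientation; "wrist_force": force on the tool from outside, world axes, zero at the start; "torque": the same for the moment, N m; "opening": finger opening in m.
Only numpy, scipy, OpenCV 4.12 (cv2) and the standard library are available. Lean on these libraries where they do the work, as an engineer would, in place of code of your own. Each camera call takes 0.05 s, during which the arm holds its last target. There are 200 camera calls.

## Working session

There is one attempt and no reset: what is moved stays moved. The work goes in short steps, Python scripts to look and compute and a shell command to move; the robot and the scene stay as the last step left them, time stands still between calls to the robot, and variables do not carry over. Pictures are saved under pics/ and viewed, about 8 in all and at most 12, crops included, and the job is handed in when it is done.

```bash
mkdir -p pics; ls; python3 - <<'E'
from workcell import monitor,cams
import cv2,numpy as np
print(monitor.get_obs())
a=cams.camera("top");b=cams.camera("side")
for n,c in(("top",a),("side",b)):
    cv2.imwrite(f"pics/{n}0.png",c["img"][:,:,::-1]); np.savez(f"{n}0.npz",**c)
    R=cv2.Rodrigues(np.array(c["rvec"]))[0];print(n,c["fx"],c["cx"],c["cy"],-R.T@np.array(c["tvec"]).ravel(),R.round(2).tolist())
E
```

```text
pics
{'time': 0.0, 'q': array([-7.01873745e+01,  5.01190742e+00,  1.00344677e+01,  9.50973185e+01,
        8.71537929e-04,  9.00009843e+01]), 'qd': array([ 0.03205094,  0.00977658,  0.03189739, -0.0063581 , -0.07684291,
       -0.07810034]), 'joint_efforts': array([-1.91008185e-03, -5.20388639e+01,  4.64806974e+01,  1.61010318e-02,
       -1.02352506e-04, -3.13895248e-05]), 'ee_pos': array([ 0.18635953, -0.51726381,  0.24757541]), 'tcp_rot': array([-1.79925242e+02, -8.70252895e-04,  1.98116400e+01]), 'wrist_force': array([-0.52667299,  0.42411726, -0.17795007]), 'torque': array([-0.01398441,  0.04681046,  0.02065542]), 'opening': 0.08528810726504733}
top 447.948913693751 255.54959882068903 188.6212131785739 [0.33749665 0.04420584 1.5990965 ] [[0.02, -1.0, -0.01], [-1.0, -0.02, -0.07], [0.07, 0.01, -1.0]]
side 389.3510210752085 255.56723184797505 198.29265173916505 [ 0.39280597 -0.85566993  1.08041184] [[1.0, -0.07, -0.01], [-0.06, -0.73, -0.68], [0.04, 0.68, -0.73]]
```

View pics/top0.png

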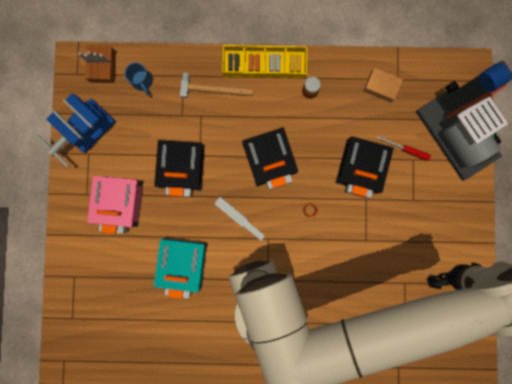

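View pics/side0.png

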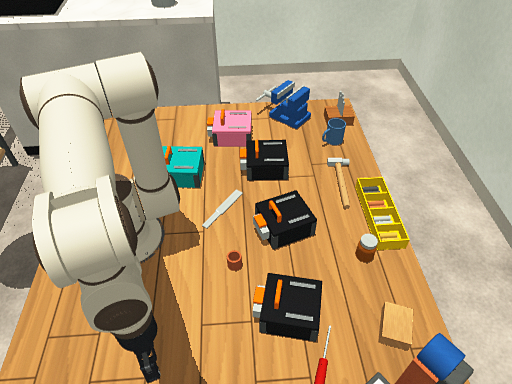

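The top view shows the three black cases at about (180,167), (270,157) and (364,166), with their handles at (180,172), (275,166) and (367,174). The pink and turquoise look-alikes are at (115,205) and (180,265). The side view shows the same layout. Next I'll measure the handles.

```bash
cat > h.py <<'E'
import numpy as np,cv2
from scipy.spatial.transform import Rotation as Ro
def mask(img):
    h=cv2.cvtColor(img,cv2.COLOR_RGB2HSV)
    return cv2.inRange(h,(5,200,150),(17,255,255))
def topts(c,uv,z):
    R=cv2.Rodrigues(np.array(c["rvec"]))[0];o=-R.T@np.array(c["tvec"]).ravel()
    d=np.c_[(uv[:,0]-c["cx"])/c["fx"],(uv[:,1]-c["cy"])/c["fy"],np.ones(len(uv))]@R
    return o+d*((z-o[2])/d[:,2])[:,None]
def rect(P):
    r=cv2.minAreaRect((P[:,:2]*1000).astype(np.float32));b=cv2.boxPoints(r)
    e=[b[1]-b[0],b[2]-b[1]];l=max(e,key=np.linalg.norm)
    a=np.degrees(np.arctan2(l[1],l[0]))%180
    return np.array(r[0])/1000,sorted(r[1]),a
def tool(obs,p,yaw):
    """shift in tool axes (as they stand) and yaw change"""
    R=Ro.from_euler('xyz',obs["tcp_rot"],degrees=True)
    return R.inv().apply(np.array(p)-obs["ee_pos"]),(yaw-obs["tcp_rot"][2]+180)%360-180
E
python3 - <<'E'
from h import *
c=dict(np.load("top0.npz"))
n,l,s,ce=cv2.connectedComponentsWithStats(mask(c["img"]))
for i in range(1,n):
    if s[i,4]<40: continue
    v,u=np.where(l==i);uv=np.c_[u,v].astype(float)
    P=topts(c,uv,.118);print(s[i].tolist(),ce[i].round(1),rect(P),P.mean(0).round(4),"depthmed",np.median(c["depth"][v,u]))
E
```

```text
[264, 161, 21, 9, 79] [273.9 165.2] (array([ 0.51357697, -0.00488897]), [11.617600440979004, 69.42972564697266], np.float32(109.57605)) [ 0.5137 -0.0053  0.118 ] depthmed 1.4874052
[356, 170, 21, 9, 77] [365.9 174.1] (array([ 0.4897135 , -0.31061481]), [11.934784889221191, 69.75932312011719], np.float32(74.96912)) [ 0.4896 -0.3107  0.118 ] depthmed 1.484802
[165, 173, 21, 4, 74] [175.  174.5] (array([0.47661295, 0.32270401]), [10.013958930969238, 66.6640625], np.float32(91.06187)) [0.4766 0.3227 0.118 ] depthmed 1.4878149
[271, 176, 15, 12, 114] [278.3 181.9] (array([ 0.45833542, -0.02090531]), [29.43706703186035, 42.007625579833984], np.float32(109.34733)) [ 0.4585 -0.0209  0.118 ] depthmed 1.5226438
[352, 186, 15, 11, 112] [359.1 190.5] (array([ 0.43476797, -0.28828467]), [27.427120208740234, 43.95475769042969], np.float32(76.93423)) [ 0.4346 -0.2886  0.118 ] depthmed 1.5183849
[169, 188, 14, 9, 113] [175.9 191.8] (array([0.41841504, 0.31915967]), [26.565046310424805, 43.20719528198242], np.float32(91.072395)) [0.4191 0.3178 0.118 ] depthmed 1.5213425
[97, 211, 21, 4, 60] [107.6 212.3] (array([0.34625235, 0.54393396]), [9.910088539123535, 66.4963150024414], np.float32(91.08832)) [0.3471 0.5419 0.118 ] depthmed 1.4794046
[102, 225, 14, 9, 110] [108.6 229.1] (array([0.29201056, 0.53668103]), [26.301481246948242, 43.25208282470703], np.float32(91.09838)) [0.2916 0.5365 0.118 ] depthmed 1.5144149
[166, 276, 21, 5, 62] [175.6 278.4] (array([0.13493814, 0.30908896]), [9.630138397216797, 66.77389526367188], np.float32(84.10016)) [0.1354 0.3103 0.118 ] depthmed 1.466037
[168, 290, 14, 9, 109] [174.8 294.3] (array([0.08477076, 0.31214371]), [25.78986358642578, 42.59421920776367], np.float32(91.14801)) [0.0838 0.3113 0.118 ] depthmed 1.4996539
```

```bash
R='[0.0232,-0.0288,0,0,0,0]'; python3 -m handwheel '[[0.0232,-0.0288,0,0,0,0],[0.0232,-0.0288,0,0,0,0],[0.0232,-0.0288,0,0,0,0],[0.0232,-0.0288,0,0,0,0],[0.0232,-0.0288,0,0,0,0],[0.0232,-0.0288,0,0,0,0],[0.0232,-0.0288,0,0,0,0],[0.0232,-0.0288,0,0,0,0]]' 1 60
python3 -m handwheel '[[0.0232,-0.0288,0,0,0,0],[0.0232,-0.0288,0,0,0,0],[0.0232,-0.0288,0,0,0,0],[0.0232,-0.0288,0,0,0,0],[0.0232,-0.0288,0,0,0,0],[0.0232,-0.0288,0,0,0,0],[0.0232,-0.0288,0,0,0,0],[0.0232,-0.0288,0,0,0,0]]'
```

```text
time: 0.77
ee_pos: [0.2829, -0.2361, 0.2481]
tcp_rot: [180.0, -0.0, 19.8]
wrist_force: [1.3, -0.5, 0.6]
opening: 0.0852
time: 1.43
ee_pos: [0.3794, 0.0439, 0.2482]
tcp_rot: [180.0, -0.0, 19.8]
wrist_force: [0.5, -1.5, 0.4]
opening: 0.0853
```

```bash
python3 -m handwheel '[[0.0232,-0.0288,0,0,0,0],[0.0232,-0.0288,0,0,0,0],[0.0232,-0.0288,0,0,0,-7],[0.0195,-0.0314,0,0,0,-7],[0.0155,-0.0336,0,0,0,-7],[0.0113,-0.0352,0,0,0,-7],[0.007,-0.0363,0,0,0,-7],[0.0025,-0.0369,0,0,0,-7]]'
python3 -m handwheel '[[0,0,0.01,0,0,-7],[0,0,0.01,0,0,-7],[0,0,0.01,0,0,-7],[0,0,0,0,0,-7],[0,0,0,0,0,-3],[0,0,0,0,0,0],[0,0,0,0,0,0],[0,0,0,0,0,0]]'
cat >> h.py <<'E'
def look(name,z=.114):
    from workcell import monitor,cams
    o=monitor.get_obs();c=cams.camera("wrist")
    cv2.imwrite(f"pics/{name}.png",c["img"][:,:,::-1])
    T=np.array(c["tool_from_camera"]);R=Ro.from_euler('xyz',o["tcp_rot"],degrees=True).as_matrix()
    print("t",o["time"],o["ee_pos"].round(4),o["tcp_rot"].round(2),"F",o["wrist_force"].round(1))
    m=mask(c["img"]);n,l,s,ce=cv2.connectedComponentsWithStats(m)
    for i in range(1,n):
        if s[i,4]<300: continue
        v,u=np.where(l==i);dep=c["depth"][v,u]
        P=lambda D:(np.c_[(u-c["cx"])/c["fx"],(v-c["cy"])/c["fy"],np.ones(len(u))]*D[:,None])@T[:3,:3].T+T[:3,3]
        W=P(dep)@R.T+o["ee_pos"];k=dep>0
        rc=rect(W[k])
        print(s[i].tolist(),"ctr",rc[0].round(4),"size",np.round(rc[1],1),"ang",round(float(rc[2]),2),"z",np.percentile(W[k,2],[5,50,95]).round(4), "shift",tool(o,[*rc[0],z],rc[2])[0].round(4),"dyaw",round(float(tool(o,o['ee_pos'],rc[2])[1]),2))
E
python3 -c "
from h import *;look('w1')"
```

```text
time: 2.1
ee_pos: [0.3471, 0.3089, 0.2471]
tcp_rot: [-180.0, 0.1, 62.2]
wrist_force: [1.1, 1.0, -0.2]
opening: 0.0851
time: 2.77
ee_pos: [0.3477, 0.307, 0.2182]
tcp_rot: [-180.0, 0.0, 92.7]
wrist_force: [-0.6, 0.4, 0.1]
opening: 0.0853
t 2.7667 [0.3477 0.307  0.2182] [-180.      0.     92.68] F [-0.6  0.4  0.1]
[419, 136, 43, 102, 2149] ctr [0.4794 0.3164] size [29.8 85.9] ang 101.88 z [0.1152 0.12   0.1221] shift [0.0032 0.132  0.1042] dyaw 9.19
[332, 140, 42, 63, 2049] ctr [0.4243 0.3253] size [27.3 49.2] ang 88.03 z [0.0821 0.0836 0.0848] shift [0.0147 0.0773 0.1042] dyaw -4.66
```

```bash
python3 -m handwheel '[[0,0.022,0,0,0,0],[0,0.022,0,0,0,0],[0,0.022,0,0,0,0],[0,0.022,0,0,0,0],[0,0.022,0,0,0,0],[0,0.022,0,0,0,0],[0,0,0,0,0,0],[0,0,0,0,0,0]]'
python3 -c "
from h import *;look('w2')"
```

```text
time: 3.48
ee_pos: [0.4801, 0.3133, 0.2176]
tcp_rot: [-179.9, 0.0, 92.7]
wrist_force: [-0.6, 0.1, -0.3]
opening: 0.0852
t 3.4833 [0.4801 0.3133 0.2176] [-1.7993e+02  3.0000e-02  9.2690e+01] F [-0.6  0.1 -0.3]
[241, 133, 27, 105, 1945] ctr [0.4784 0.3226] size [13.5 73.7] ang 87.2 z [0.1161 0.1203 0.1221] shift [ 0.0094 -0.0011  0.1036] dyaw -5.49
[170, 140, 35, 63, 1514] ctr [0.4245 0.3252] size [26.8 49. ] ang 87.16 z [0.0822 0.0836 0.0847] shift [ 0.0146 -0.0548  0.1036] dyaw -5.54
```

View pics/w2.png

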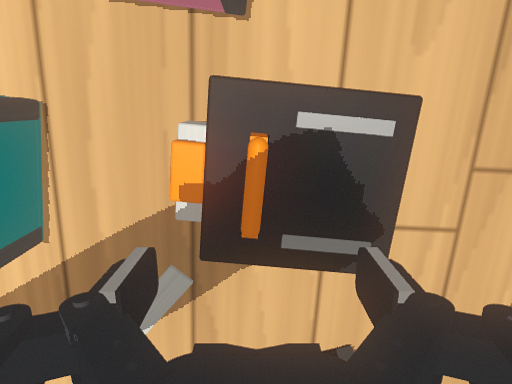

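```bash
python3 -m handwheel '[[0.0094,-0.0011,0.005,0,0,5.5],[0,0,0.02,0,0,0],[0,0,0.02,0,0,0],[0,0,0.02,0,0,0],[0,0,0.02,0,0,0],[0,0,0.015,0,0,0],[0,0,0.0055,0,0,0],[0,0,0,0,0,0]]'
python3 -m handwheel '[[0,0,0,0,0,0],[0,0,0,0,0,0],[0,0,0,0,0,0],[0,0,0,0,0,0],[0,0,0,0,0,0],[0,0,0,0,0,0],[0,0,0,0,0,0],[0,0,0,0,0,0]]' -1 60
```

```text
time: 4.2
ee_pos: [0.4767, 0.3226, 0.1119]
tcp_rot: [-179.9, 0.1, 87.3]
wrist_force: [-0.8, 0.4, -0.3]
opening: 0.0852
time: 4.87
ee_pos: [0.4777, 0.3229, 0.1131]
tcp_rot: [-180.0, -0.0, 87.3]
wrist_force: [-4.7, 0.5, 4.1]
opening: 0.0119
```

```bash
python3 -m handwheel '[[0,0,-0.001,0,0,0],[0,0,-0.001,0,0,0],[0,0,-0.001,0,0,0],[0,0,-0.001,0,0,0],[0,0,-0.001,0,0,0],[0,0,0,0,0,0],[0,0,0,0,0,0],[0,0,0,0,0,0]]'
```

```text
time: 5.53
ee_pos: [0.479, 0.3228, 0.1172]
tcp_rot: [179.9, 0.0, 87.3]
wrist_force: [6.6, 2.4, -8.8]
opening: 0.012
```

```bash
python3 -m handwheel '[[0,0.001,-0.001,0,0,0],[0,0.001,-0.001,0,0,0],[0,0.001,-0.001,0,0,0],[0,0.001,0,0,0,0],[0,0,0,0,0,0],[0,0,0,0,0,0],[0,0,0,0,0,0],[0,0,0,0,0,0]]'
```

```text
time: 6.2
ee_pos: [0.4805, 0.3227, 0.1202]
tcp_rot: [-179.8, 0.0, 87.4]
wrist_force: [-5.9, 3.1, -5.6]
opening: 0.0122
```

```bash
python3 -m handwheel '[[0,-0.0005,-0.001,0,0,0],[0,-0.0005,-0.001,0,0,0],[0,0,-0.001,0,0,0],[0,0,0,0,0,0],[0,0,0,0,0,0],[0,0,0,0,0,0],[0,0,0,0,0,0],[0,0,0,0,0,0]]'
```

```text
time: 6.87
ee_pos: [0.4815, 0.3227, 0.123]
tcp_rot: [180.0, 0.0, 87.3]
wrist_force: [4.9, 3.3, -13.6]
opening: 0.012
```

The left lid is caught: about 12 N at roughly 0.08 rad. I'll let it down, release it and move on to the middle case.

```bash
python3 -m handwheel '[[0,-0.001,0.002,0,0,0],[0,-0.001,0.002,0,0,0],[0,-0.001,0.002,0,0,0],[0,0,0.002,0,0,0],[0,0,0.001,0,0,0],[0,0,0.001,0,0,0],[0,0,0,0,0,0],[0,0,0,0,0,0]]'
python3 -m handwheel '[[0,0,0,0,0,0],[0,0,0,0,0,0],[0,0,0,0,0,0],[0,0,-0.01,0,0,0],[0,0,-0.02,0,0,0],[0,0,-0.025,0,0,0],[0,0,-0.025,0,0,0],[0,0,-0.02,0,0,0]]' 1
python3 -c "
from h import *;look('w3')
from workcell import monitor
print(tool(monitor.get_obs(),[.5137,-.005,.215],109.6))"
```

```text
time: 7.53
ee_pos: [0.478, 0.3229, 0.1142]
tcp_rot: [180.0, -0.0, 87.3]
wrist_force: [-0.3, 1.9, -2.7]
opening: 0.0117
time: 8.2
ee_pos: [0.4781, 0.3228, 0.2167]
tcp_rot: [179.9, -0.1, 87.3]
wrist_force: [1.0, 0.5, 0.2]
opening: 0.0849
t 8.2 [0.4781 0.3228 0.2167] [ 1.7991e+02 -6.0000e-02  8.7310e+01] F [1.  0.5 0.2]
[246, 146, 20, 105, 1945] ctr [0.4785 0.3222] size [13.5 74.4] ang 87.77 z [0.1155 0.1203 0.1221] shift [-0.0007  0.0002  0.1027] dyaw 0.46
[171, 161, 36, 59, 1719] ctr [0.4197 0.309 ] size [36.7 85.8] ang 72.69 z [0.0822 0.0836 0.0847] shift [-0.0166 -0.0579  0.1026] dyaw -14.62
(array([-0.32633925,  0.05019228,  0.00464124]), np.float64(22.291274576651915))
```

```bash
python3 -m handwheel '[[-0.036,0.0056,0,0,0,0],[-0.036,0.0056,0,0,0,0],[-0.036,0.0056,0,0,0,0],[-0.036,0.0056,0,0,0,0],[-0.036,0.0056,0,0,0,0],[-0.036,0.0056,0,0,0,0],[-0.036,0.0056,0,0,0,0],[-0.036,0.0056,0,0,0,0]]'
python3 -m handwheel '[[-0.036,0.0056,0,0,0,0],[0,0,0,0,0,-7],[0,0,0,0,0,-7],[0,0,0,0,0,-7],[0,0,0,0,0,0],[0,0,0,0,0,0],[0,0,0,0,0,0],[0,0,0,0,0,0]]'
python3 -c "
from h import *;look('w4')"
```

```text
time: 8.92
ee_pos: [0.5091, 0.0313, 0.2147]
tcp_rot: [179.9, 0.0, 87.3]
wrist_force: [1.0, -0.2, -0.2]
opening: 0.0853
time: 9.58
ee_pos: [0.5131, -0.003, 0.214]
tcp_rot: [180.0, 0.0, 108.2]
wrist_force: [0.4, -0.8, 0.4]
opening: 0.0852
t 9.5833 [ 0.5131 -0.003   0.214 ] [179.99   0.   108.17] F [ 0.4 -0.8  0.4]
[246, 150, 21, 106, 1969] ctr [ 0.5151 -0.0063] size [13.6 74. ] ang 109.21 z [0.1152 0.1203 0.122 ] shift [-0.0038  0.0008  0.1   ] dyaw 1.04
[171, 166, 37, 59, 1929] ctr [ 0.4637 -0.0237] size [27.1 48.8] ang 109.55 z [0.0822 0.0836 0.0847] shift [-0.0043 -0.0534  0.1   ] dyaw 1.38
```

View pics/w4.png

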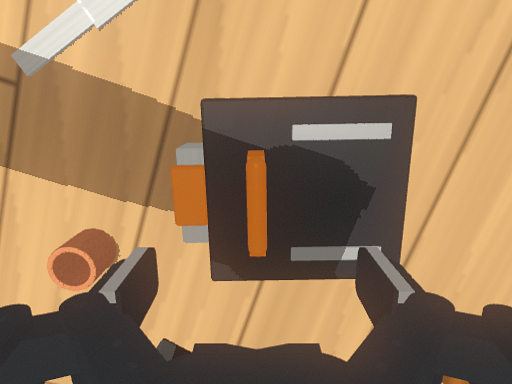

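The bar runs from (256,152) to (258,256), nearly straight, and the sleeve at (83,262) is clear. I'll descend and grip.

```bash
python3 -m handwheel '[[-0.0038,0.001,0.005,0,0,-1.2],[0,0,0.02,0,0,0],[0,0,0.02,0,0,0],[0,0,0.02,0,0,0],[0,0,0.02,0,0,0],[0,0,0.012,0,0,0],[0,0,0.005,0,0,0],[0,0,0,0,0,0]]'
python3 -m handwheel '[[0,0,0,0,0,0],[0,0,0,0,0,0],[0,0,0,0,0,0],[0,0,0,0,0,0],[0,0,0,0,0,0],[0,0,0,0,0,0],[0,0,0,0,0,0],[0,0,0,0,0,0]]' -1 60
python3 -m handwheel '[[0,0,-0.001,0,0,0],[0,0,-0.001,0,0,0],[0,0,-0.001,0,0,0],[0,0.0005,-0.001,0,0,0],[0,0.0005,-0.001,0,0,0],[0,0,0,0,0,0],[0,0,0,0,0,0],[0,0,0,0,0,0]]'
```

```text
time: 10.3
ee_pos: [0.5148, -0.0064, 0.111]
tcp_rot: [-179.9, -0.0, 109.5]
wrist_force: [-0.2, 0.9, -0.9]
opening: 0.0851
time: 10.97
ee_pos: [0.5145, -0.0068, 0.1116]
tcp_rot: [-179.9, 0.0, 109.5]
wrist_force: [-4.5, -2.7, 2.0]
opening: 0.0122
time: 11.63
ee_pos: [0.5162, -0.0061, 0.1165]
tcp_rot: [-180.0, 0.0, 109.5]
wrist_force: [0.2, -2.1, -8.3]
opening: 0.0119
```

```bash
python3 -m handwheel '[[0,0.0005,-0.001,0,0,0],[0,0.0005,-0.001,0,0,0],[0,0,-0.001,0,0,0],[0,0,0,0,0,0],[0,0,0,0,0,0],[0,0,0,0,0,0],[0,0,0,0,0,0],[0,0,0,0,0,0]]'
```

```text
time: 12.3
ee_pos: [0.5174, -0.0057, 0.1197]
tcp_rot: [180.0, -0.0, 109.5]
wrist_force: [4.4, -2.1, -11.7]
opening: 0.0119
```

```bash
python3 -m handwheel '[[0,0.0005,-0.0007,0,0,0],[0,0,0,0,0,0],[0,0,0,0,0,0],[0,-0.001,0.002,0,0,0],[0,-0.001,0.002,0,0,0],[0,-0.0005,0.002,0,0,0],[0,0,0.0017,0,0,0],[0,0,0.001,0,0,0]]'
python3 -m handwheel '[[0,0,0,0,0,0],[0,0,0,0,0,0],[0,0,0,0,0,0],[0,0,-0.01,0,0,0],[0,0,-0.02,0,0,0],[0,0,-0.025,0,0,0],[0,0,-0.025,0,0,0],[0,0,-0.02,0,0,0]]' 1
python3 -c "
from h import *;look('w5')
from workcell import monitor
print(tool(monitor.get_obs(),[.491,-.3107,.215],75))"
```

```text
time: 12.97
ee_pos: [0.5147, -0.0067, 0.1122]
tcp_rot: [-180.0, 0.0, 109.5]
wrist_force: [-4.6, -3.0, -1.5]
opening: 0.0121
time: 13.63
ee_pos: [0.5155, -0.0063, 0.2148]
tcp_rot: [179.9, 0.0, 109.5]
wrist_force: [-0.4, 0.5, 0.3]
opening: 0.0852
t 13.6333 [ 0.5155 -0.0063  0.2148] [1.7987e+02 3.0000e-02 1.0952e+02] F [-0.4  0.5  0.3]
[245, 145, 20, 107, 2009] ctr [ 0.5176 -0.0134] size [13.5 89.2] ang 108.95 z [0.1152 0.1202 0.122 ] shift [-0.0074 -0.0007  0.1008] dyaw -0.57
[169, 159, 36, 60, 1968] ctr [ 0.4538 -0.0274] size [48.  49.1] ang 109.62 z [0.0822 0.0836 0.0847] shift [ 0.0008 -0.0655  0.1007] dyaw 0.1
(array([-0.27836175, -0.1257108 ,  0.00328282]), np.float64(-34.51897842245796))
```

```bash
python3 -m handwheel '[[-0.0348,-0.0157,0,0,0,0],[-0.0348,-0.0157,0,0,0,0],[-0.0348,-0.0157,0,0,0,0],[-0.0348,-0.0157,0,0,0,0],[-0.0348,-0.0157,0,0,0,0],[-0.0348,-0.0157,0,0,0,0],[-0.0348,-0.0157,0,0,0,0],[-0.0348,-0.0157,0,0,0,0]]'
python3 -m handwheel '[[0,0,0,0,0,6.9],[0,0,0,0,0,6.9],[0,0,0,0,0,6.9],[0,0,0,0,0,6.9],[0,0,0,0,0,6.9],[0,0,0,0,0,0],[0,0,0,0,0,0],[0,0,0,0,0,0]]'
python3 -c "
from h import *;look('w6')"
```

```text
time: 14.35
ee_pos: [0.4895, -0.3127, 0.2128]
tcp_rot: [179.9, 0.0, 109.5]
wrist_force: [0.5, 1.5, -0.1]
opening: 0.0853
time: 15.02
ee_pos: [0.49, -0.3108, 0.2122]
tcp_rot: [180.0, 0.0, 75.2]
wrist_force: [-0.3, -0.0, -0.8]
opening: 0.0853
t 15.0167 [ 0.49   -0.3108  0.2122] [179.97   0.    75.25] F [-0.3 -0.  -0.8]
[248, 149, 20, 106, 2011] ctr [ 0.4912 -0.3127] size [13.3 74. ] ang 75.73 z [0.1151 0.1203 0.122 ] shift [-0.0016  0.0016  0.0982] dyaw 0.48
[172, 163, 36, 60, 1503] ctr [ 0.4392 -0.2987] size [26.6 48.3] ang 75.51 z [0.0822 0.0836 0.0847] shift [-0.0013 -0.0522  0.0982] dyaw 0.26
```

View pics/w6.png

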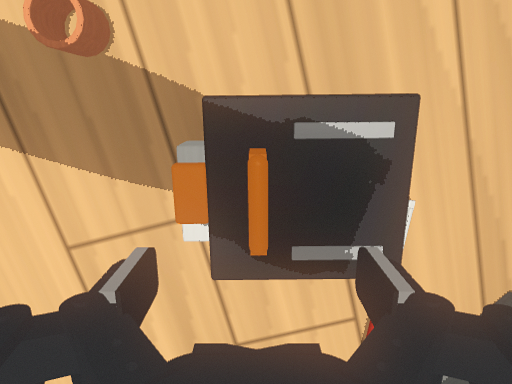

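The bar is straight at (258,150)–(258,255). The driver shows at (370,325), on the bench well below the fingers.

```bash
python3 -m handwheel '[[-0.0016,0.0018,0.005,0,0,-0.4],[0,0,0.02,0,0,0],[0,0,0.02,0,0,0],[0,0,0.02,0,0,0],[0,0,0.02,0,0,0],[0,0,0.010,0,0,0],[0,0,0.0045,0,0,0],[0,0,0,0,0,0]]'
python3 -m handwheel '[[0,0,0,0,0,0],[0,0,0,0,0,0],[0,0,0,0,0,0],[0,0,0,0,0,0],[0,0,0,0,0,0],[0,0,0,0,0,0],[0,0,0,0,0,0],[0,0,0,0,0,0]]' -1 60
python3 -m handwheel '[[0,0,-0.001,0,0,0],[0,0,-0.001,0,0,0],[0,0,-0.001,0,0,0],[0,0.0005,-0.001,0,0,0],[0,0.0005,-0.001,0,0,0],[0,0,0,0,0,0],[0,0,0,0,0,0],[0,0,0,0,0,0]]'
```

```text
time: 15.73
ee_pos: [0.4909, -0.3127, 0.1115]
tcp_rot: [-179.9, -0.0, 75.5]
wrist_force: [0.8, 0.4, -0.0]
opening: 0.0853
time: 16.4
ee_pos: [0.4906, -0.3127, 0.1123]
tcp_rot: [-179.9, 0.0, 75.4]
wrist_force: [-5.4, 1.1, 2.3]
opening: 0.0125
time: 17.07
ee_pos: [0.4924, -0.3132, 0.1174]
tcp_rot: [180.0, 0.0, 75.4]
wrist_force: [1.5, -0.8, -2.4]
opening: 0.0119
```

```bash
python3 -m handwheel '[[0,0.0012,-0.003,0,0,0],[0,0.0013,-0.003,0,0,0],[0,0.0014,-0.003,0,0,0],[0,0.0016,-0.003,0,0,0],[0,0.0017,-0.003,0,0,0],[0,0,0,0,0,0],[0,0,0,0,0,0],[0,0,0,0,0,0]]'
```

```text
time: 17.73
ee_pos: [0.4995, -0.315, 0.1323]
tcp_rot: [180.0, 0.0, 75.4]
wrist_force: [5.4, -2.6, -6.3]
opening: 0.0122
```

The right lid comes up freely, 20 mm at a few newtons. I'll lower it and press.

```bash
python3 -m handwheel '[[0,-0.0017,0.003,0,0,0],[0,-0.0016,0.003,0,0,0],[0,-0.0014,0.003,0,0,0],[0,-0.0013,0.003,0,0,0],[0,-0.0012,0.003,0,0,0],[0,0,0,0,0,0],[0,0,0,0,0,0],[0,0,0,0,0,0]]'
python3 -m handwheel '[[0,-0.0005,0.001,0,0,0],[0,-0.0005,0.001,0,0,0],[0,-0.0005,0.001,0,0,0],[0,-0.0005,0.001,0,0,0],[0,0,0.001,0,0,0],[0,0,0,0,0,0],[0,0,0,0,0,0],[0,0,0,0,0,0]]'
```

```text
time: 18.4
ee_pos: [0.4925, -0.3132, 0.1178]
tcp_rot: [179.9, 0.0, 75.4]
wrist_force: [4.5, -2.2, -1.9]
opening: 0.0123
time: 19.07
ee_pos: [0.4904, -0.3127, 0.1124]
tcp_rot: [180.0, 0.0, 75.4]
wrist_force: [6.1, -2.6, -3.9]
opening: 0.0123
```

```bash
python3 -m handwheel '[[0,0.0005,0.001,0,0,0],[0,0.0005,0.001,0,0,0],[0,0,0.001,0,0,0],[0,0,0,0,0,0],[0,0,0,0,0,0],[0,0,0,0,0,0],[0,0,0,0,0,0],[0,0,0,0,0,0]]'
```

```text
time: 19.73
ee_pos: [0.4906, -0.3128, 0.112]
tcp_rot: [180.0, 0.0, 75.4]
wrist_force: [-7.4, 2.5, 16.2]
opening: 0.0117
```

Pressing now reads 16 N against a hard stop at the shut height. I'll do a gentle re-tug to confirm the catch holds.

```bash
python3 -m handwheel '[[0,0.0005,-0.001,0,0,0],[0,0.0005,-0.001,0,0,0],[0,0,-0.001,0,0,0],[0,0,-0.001,0,0,0],[0,0,-0.001,0,0,0],[0,0.0005,-0.001,0,0,0],[0,0.0005,-0.001,0,0,0],[0,0,0,0,0,0]]'
```

```text
time: 20.4
ee_pos: [0.4919, -0.3131, 0.1159]
tcp_rot: [-179.8, -0.0, 75.4]
wrist_force: [-7.9, -0.4, -2.0]
opening: 0.012
```

```bash
python3 -m handwheel '[[0,-0.0005,-0.001,0,0,0],[0,0,-0.001,0,0,0],[0,0,-0.001,0,0,0],[0,0,0,0,0,0],[0,0,0,0,0,0],[0,0,0,0,0,0],[0,0,0,0,0,0],[0,0,0,0,0,0]]'
```

```text
time: 21.07
ee_pos: [0.493, -0.3133, 0.1191]
tcp_rot: [180.0, 0.0, 75.4]
wrist_force: [3.7, -4.5, -9.8]
opening: 0.012
```

The right catch now holds: about 8 N at 7 mm. I'll lower it, release and check.

```bash
python3 -m handwheel '[[0,-0.0005,0.002,0,0,0],[0,-0.0005,0.002,0,0,0],[0,-0.0005,0.002,0,0,0],[0,0,0.001,0,0,0],[0,0,0,0,0,0],[0,0,0,0,0,0],[0,0,0,0,0,0],[0,0,0,0,0,0]]'
python3 -m handwheel '[[0,0,0,0,0,0],[0,0,0,0,0,0],[0,0,0,0,0,0],[0,0,-0.01,0,0,0],[0,0,-0.02,0,0,0],[0,0,-0.025,0,0,0],[0,0,-0.025,0,0,0],[0,0,-0.02,0,0,0]]' 1
python3 -m handwheel '[[0,0,0,0,0,0],[0,0,-0.01,0,0,0],[0,0,-0.01,0,0,0],[0,0,-0.01,0,0,0],[0,0,0,0,0,0],[0,0,0,0,0,0],[0,0,0,0,0,0],[0,0,0,0,0,0]]'
python3 - <<'E'
from h import *;look('w7')
from workcell import cams
a=dict(np.load("top0.npz"));b=cams.camera("top");cv2.imwrite("pics/top1.png",cv2.cvtColor(b["img"],cv2.COLOR_RGB2BGR))
s0=dict(np.load("side0.npz"));s=cams.camera("side");cv2.imwrite("pics/side1.png",cv2.cvtColor(s["img"],cv2.COLOR_RGB2BGR))
for n,x,y in(("top",a,b),("side",s0,s)):
    m=mask(x["img"]);nn,l,st,ce=cv2.connectedComponentsWithStats(m)
    for i in range(1,nn):
        if st[i,4]>40:
            k=(l==i)&(mask(y["img"])>0)
            print(n,ce[i].round(),"ddepth mm",round(1000*float(np.median((y["depth"]-x["depth"])[k])),1) if k.any() else None, k.sum(),st[i,4])
E
```

```text
time: 21.73
ee_pos: [0.4907, -0.3128, 0.1126]
tcp_rot: [-180.0, 0.0, 75.4]
wrist_force: [-6.3, -0.8, -1.6]
opening: 0.0126
time: 22.4
ee_pos: [0.4915, -0.3128, 0.2153]
tcp_rot: [179.9, 0.0, 75.4]
wrist_force: [0.0, -0.1, -0.5]
opening: 0.0852
time: 23.07
ee_pos: [0.491, -0.3127, 0.2415]
tcp_rot: [-179.9, -0.0, 75.4]
wrist_force: [-0.7, -0.1, -0.2]
opening: 0.0853
t 23.0667 [ 0.491  -0.3127  0.2415] [-1.7994e+02 -2.0000e-02  7.5410e+01] F [-0.7 -0.1 -0.2]
[247, 142, 18, 96, 1581] ctr [ 0.4913 -0.3128] size [12.9 74.1] ang 75.86 z [0.1155 0.1204 0.1222] shift [-1.000e-04  4.000e-04  1.275e-01] dyaw 0.45
[178, 156, 33, 55, 1589] ctr [ 0.4389 -0.2993] size [26.8 48.9] ang 75.55 z [0.0822 0.0836 0.0847] shift [-0.0002 -0.0537  0.1276] dyaw 0.14
top [274. 165.] ddepth mm 0.3 74 79
top [366. 174.] ddepth mm None 0 77
top [175. 174.] ddepth mm 0.6 70 74
top [278. 182.] ddepth mm 0.5 110 114
top [359. 191.] ddepth mm None 0 112
top [176. 192.] ddepth mm -0.1 111 113
top [108. 212.] ddepth mm 0.6 59 60
top [109. 229.] ddepth mm 0.8 109 110
top [176. 278.] ddepth mm -1.5 59 62
top [175. 294.] ddepth mm -0.5 108 109
side [222. 116.] ddepth mm None 0 44
side [210. 120.] ddepth mm None 0 48
side [256. 148.] ddepth mm None 0 48
side [167. 154.] ddepth mm -1.4 62 64
side [243. 153.] ddepth mm None 0 54
side [275. 211.] ddepth mm None 0 95
side [260. 220.] ddepth mm -0.7 90 93
side [278. 293.] ddepth mm 0.4 115 131
side [258. 295.] ddepth mm -0.6 130 144
```

View pics/side1.png

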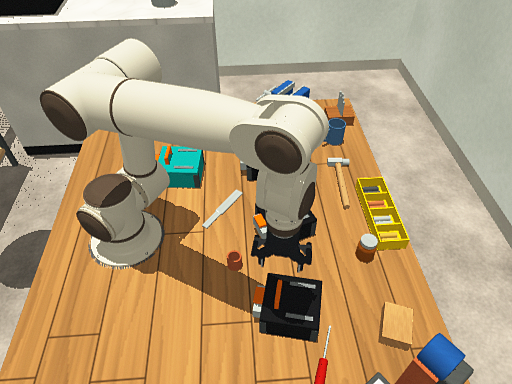

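The side view shows the right handle at (278,293) unchanged and the gripper clear above it. The blank (223,208), sleeve (234,260) and driver (322,360) have not moved. Handing in.

```bash
python3 -c "
from workcell import order;print(order.job_done())"
```

```text
the job is handed in; nothing more can be done
None
```

I tugged all three lids from left to right, and only the right one was loose. I snapped it shut, and all three lids were shut and released when I handed the job in at about 23 s. No verdict was reported.

| Lid | Result of the tug | Left as |
|---|---|---|
| Left | Held at about 12 N, raised about 0.08 rad | Eased down and released |
| Middle | Held at 10 to 11 N at the last reading (about 0.07 rad), then 0.7 mm more | Eased down and released |
| Right | Came up freely by 20 mm at a few newtons | Pressed down, stopped hard at 16 N, then held about 8 N on a second tug |

**Last checks:** The wrist camera put every handle top at about 0.120 m, the same as before the tugs. The top camera's depth for the left and middle handles changed by less than 1 mm. It couldn't see the right handle because the arm was in the way, but the side camera showed it within 0.4 mm of the start. The blank, sleeve and driver looked unmoved in the side picture. The gripper was open and clear of everything, about 0.12 m above the right handle.

**Disagreements:**
- **Snap not seen:** I didn't see the right catch snap as a force drop. I relied on the hard stop and the second tug instead.
- **Sideways loads:** The grip added a few newtons sideways, up to about 8 N. The pull forces are therefore estimates worked out from the hinge moment.

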